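Latch and pull-test a dispense valve in the keg wash stand

TASK

Press the wash stand's hinged yoke down over the dispense valve's flange until its spring catch snaps and holds it fully shut by itself. Then grip the valve by its knob and prove the catch: pull straight up against the yoke with a steady 12 N for at least a second (never more than 20 N, and not counting the valve's own weight). Ease the valve back fully down into its socket and let go, leaving the yoke shut and the spanner, funnel and bottle where they are.

Things in the scene. Friction and masses are not known exactly. Their poses are not given: they have to be found in the camera images.
- stand: wash stand bolted to the bench: steel base plate 215 x 110 mm. Origin on the bench, on the socket's axis. Its +x points to the yoke's hinge, its -x (roughly towards the robot) to the catch, a black block 34 mm high at x = -38 mm. The hinge axis runs along y at x = +75 mm, 56 mm above the bench, between two posts 66 mm high (outer faces at y = +-53 mm)
- seat (a point): centre of the socket's top rim, 40 mm above the bench, where the underside of the valve's flange rests; axes as the stand
- yoke (a joint): angle of the yoke (flat steel frame, 8 mm thick, hinged at the stand's far end): 0 = shut and level, grows as it opens upwards, stop at 1.3; starts open. A light spring stops it falling shut. From about 0.1 down the catch resists: about 10 to 16 N down on the tab gets past it; below 0.04 it snaps shut. Shut, it gives way if the valve is pulled up on it with over about 24 N
- tab (a point): centre of the top face of the yoke's press tab (38 x 52 mm), at the frame's free end: 153 mm from the hinge axis, 4 mm above the frame's mid plane. Shut, it is 78 mm from the socket's axis on the stand's -x side, 60 mm above the bench. Turns with the yoke: z is the face's normal, y the hinge axis. Side bars, 44 mm apart and 12 mm wide, run back to the hinge
- valve: dispense valve, metal, 0.2 to 0.42 kg, upright and loose in the socket: spigot 32 mm across, 26 mm long (socket bore 40 mm), flange 66 mm across and 8 mm thick (the shut yoke's bars lie 4 mm above it, so it lifts 4 mm, then pulls on the yoke), neck 24 mm, knob 32 mm across from 32 to 68 mm above the origin, black cap 36 mm across up to 74 mm. Origin: centre of the flange's underside; z up
- knob (a point): middle of the valve's knob on its axis, 50 mm above the flange's underside (90 mm above the bench when seated); grip here
- spanner: steel spanner 180 mm long lying on the bench; leave alone
- funnel: clear plastic funnel standing mouth down, 110 mm across, 95 mm high; leave alone
- sanitiser: white plastic bottle, 64 mm across, 150 mm high; leave alone
There are look-alikes about, which are no part of the job. Several things have the shape of the stand; the one meant has the colours described above.

How it is judged:
On the way, in this order (a step that is already met when the one before it is completed fails the run):
1. the yoke is shut (within 0.025 rad) and the catch holds it with the robot off it (value of joint yoke below 0.025 rad and contact force between yoke and the arm below 0.2 N and contact force between yoke and the fingers below 0.2 N), for 0.2 s.
2. gripped in the fingers, the valve pulls up on the yoke with 7 to 17 N for 0.7 s without a break, and the catch holds (contact force between valve and yoke between 7 and 17 N and contact force between valve and the fingers above 1 N and value of joint yoke below 0.05 rad), for 0.7 s.
At the end, for the whole second after the job is handed in: The yoke is shut (within 0.025 rad), and the valve rests upright (within 0.06 rad) in its socket, its flange within 2 mm of the rim's height and 5 mm of the socket's axis, at rest and released (value of joint yoke below 0.025 rad and z of valve in the frame of seat between -0.002 and 0.002 m and horizontal distance between valve and seat below 0.005 m and angle between valve's own z axis and vertical below 0.06 rad and linear speed of valve below 0.02 m/s); the robot touches nothing.
It fails at once if the valve is forced against the yoke with more than 20 N (contact force between valve and yoke above 20 N).
It fails at once if the spanner is moved more than 30 mm (distance of spanner from where it was at the start of the episode above 0.03 m).
It fails at once if the funnel is moved more than 30 mm (distance of funnel from where it was at the start of the episode above 0.03 m).
It fails at once if the bottle is moved more than 30 mm (distance of sanitiser from where it was at the start of the episode above 0.03 m).
It fails at once if the catch is pulled open after the valve is lifted: the valve leaves its socket (z of valve in the frame of seat above 0.015 m).
It also fails if it takes over 64 s, if anything falls off the work surface, if the arm or the gripper's body presses on something with over 40 N, if the wrist force passes 120 N, or if a joint passes its speed limit or range.

ROBOT

A 6-joint arm with a two-finger parallel gripper is mounted at the origin on the work surface. World frame = base frame: x ahead of the robot, y to its left, z up, the work surface at z = 0. Lengths are in m, angles in rad, forces in N, time in s.
With the tool pointing down it reaches from about 0.375 to 0.9 m from the base axis. Payload 3.1 kg.
Tool frame: the origin (TCP) lies between the finger pads; the fingertips stand 8 mm ahead of it and the grasp point (between the pads) lies 11 mm behind it; z points along the fingers, y is the line along which they close (so a half turn about z gives the same grasp; the last joint's range is limited). The gripper opens to 87 mm and grips with 3 to 60 N. Pads are 19 mm wide; open, the fingers measure 117 mm over their backs; the gripper's body (75 mm by 190 mm) begins 51 mm behind the grasp point.
Start: joints at [1.03, 0.527, 1.433, -0, 1.181, -0.178], TCP at [0.221, 0.585, 0.231] pointing down, gripper open.
Joint ranges: [-3.08, 3.08], [-0.75, 2.2], [0.22, 2.44], [-1.43, 4.57], [0, 2.65], [-2.85, 2.85]. Speed limits (rad/s): [2.79, 2.79, 3.14, 3.14, 3.14, 3.14].

INTERFACE

Orientations are given as a unit quaternion [x, y, z, w].
In Python, from rig import robot, vision, job gives the robot as it stands.
- The arm moves only by the shell command python3 -m handwheel 'ROWS' [OPENING] [FORCE]. ROWS is JSON, a list of rows, each a list of 4 numbers: the shift along the tool's x, y, z as a fraction of full scale, then the turn about the tool's z as a fraction of full scale. A call has 1 to 20 rows; each row is the pose to reach, as a shift and turn from the pose commanded when the call began, along the tool's axes at that moment, turning the shorter way round; what a row does not reach only later rows make up. Full scale, the value 1, is 300 mm for a shift and 2 pi rad for a turn. A row lasts 1/12 s, in which the tool goes at most 41.7 mm and 7.16 degrees, less where a joint would pass 70% of its speed; a pose out of reach is approached as far as the arm can. A call with a number of a shift or a turn outside -1 to 1 is refused whole. A call with a gripper value outside its range is refused whole. OPENING is the opening in per cent of the stroke, from 0 (shut) to 100 (fully open), set as the call begins (- or left out, the last holds). The fingers move at their own pace and stop on an object; FORCE is the grip in N (left out, the last holds). Time passes only in rows, so rows that repeat a pose let the fingers close. It gives the time, the measured TCP pose, the force, the opening and the grip force at its end, in the units of the state.
- robot.get_obs(): the state, without advancing time (a new reading comes with each control period).
- vision.camera(name): name is "side" or "top" or "wrist"; returns a dict with "frame" (420x560x3 uint8, red, green, blue), "K" (3x3 intrinsics, pixels), "k1" (the pictures are not rectified: a ray, as slopes to the right and down, at radius r is drawn at 1 + k1 r^2 times it, then the intrinsics apply), "cam_to_world" (4x4, takes a point from camera to world coordinates); the wrist camera has in their place "hand_eye" (4x4, takes a point from camera to tool coordinates, whose origin is the TCP and whose axes are the flange's). Camera axes: x right, y down, z forward; pixel columns grow to the right and rows downward; lengths in m; the calibration is good to about 2 mm. A picture is of the moment at which its call begins: read the wrist's pose just before it. There is no depth.
- job.hand_in(): hands the job in; it is judged then, once.
Trained networks look in the newest picture that a camera, given by its name, has taken for a name from the list of things; names that differ only in an ending like _2 or _b are one class to them, and where a whole thing is asked for, a point or a joint stands for the part that bears it (a point fixed in the world has none). Each returns a list of dicts, best first, with "conf" (0 to 1); they miss things now and then, are a little off and sometimes report something else, mostly with a low value. They report only what shows in the picture. A call takes as long as a camera call. They do not tell look-alikes from the thing itself.
- vision.look_for(camera, label): "point" ([row, column] in pixels, amid what is visible of it).
- vision.outline_of(camera, label): "mask" (420x560 bool, what is visible of it) and "point" ([row, column] in pixels, amid what is visible of it).
The state is a dict: "time": time; "q": joint angles; "joint_velocities": joint speeds; "joint_torque": joint torques, N m; "position": TCP position; "tool_rot": TCP orientation; "ft_force": force on the tool from outside, world axes, zero at the start; "moment": the same for the moment, N m; "grip_width": finger opening in m; "grip_force": force on a finger pad.
Only numpy, scipy, OpenCV 4.12 (cv2) and the standard library are available. Lean on these libraries where they do the work, as an engineer would, in place of code of your own. Each camera call takes 0.05 s, during which the arm holds its last target. There are 200 camera calls.

## Working session

There is one attempt and no reset: what is moved stays moved. The work goes in short steps, Python scripts to look and compute and a shell command to move; the robot and the scene stay as the last step left them, time stands still between calls to the robot, and variables do not carry over. Pictures are saved under pics/ and viewed, at most 10 in all, crops included, and the job is handed in when it is done.

```bash
mkdir -p pics; ls
python3 - <<'E'
from rig import robot, vision, job
import cv2
for c in ("side","top"):
    d=vision.camera(c); cv2.imwrite(f"pics/{c}0.png",d["frame"][:,:,::-1]); print(c,d["K"].tolist(),d["k1"],d["cam_to_world"].tolist())
    for n in ("stand","yoke","valve","knob","tab","spanner","funnel","sanitiser"):
        print(n,[(round(o["conf"],2),[round(float(v)) for v in o["point"]]) for o in vision.look_for(c,n)])
o=robot.get_obs();print(o)
E
```

```text
pics
side [[459.4451505977755, 0.0, 277.0760440691311], [0.0, 459.4451505977755, 211.377685907465], [0.0, 0.0, 1.0]] -0.1511367625169682 [[0.9758598150761982, -0.13059950148004443, 0.1750468266853526, 0.3350930172544278], [-0.2183602796402051, -0.5983194177470886, 0.7709297390957466, -0.7989870467260229], [0.004050875818810546, -0.7905426266558611, -0.6123936200232266, 0.7766366042752608], [0.0, 0.0, 0.0, 1.0]]
stand [(0.65, [282, 310]), (0.61, [319, 200])]
yoke [(0.97, [252, 313]), (0.83, [314, 192])]
valve []
knob [(0.76, [263, 319])]
tab [(0.92, [319, 190]), (0.63, [255, 308])]
spanner [(0.95, [244, 288])]
funnel [(0.72, [336, 392]), (0.62, [242, 290]), (0.38, [253, 313])]
sanitiser [(0.93, [198, 308])]
top [[415.4672581637523, 0.0, 278.33525806872643], [0.0, 415.4672581637523, 207.03272881208954], [0.0, 0.0, 1.0]] 0.039107113659597 [[0.026241072599203323, -0.9870710530614476, 0.15812065746450663, 0.37525642356027955], [-0.999367237584293, -0.022103991038818355, 0.027866431836439293, 0.06217009331034366], [-0.02401105062221169, -0.15875184971621698, -0.9870265040310199, 1.07214597
[... 333 characters left out ...]
y([ 1.03048321e+00,  5.27478317e-01,  1.43273482e+00,  2.23612340e-05,
        1.18136635e+00, -1.78480925e-01]), 'joint_velocities': array([ 1.19413843e-03,  4.66489591e-04, -5.03916538e-05,  2.51824268e-04,
       -3.63152757e-04,  1.97829174e-04]), 'joint_torque': array([-1.51872697e-03, -4.39986598e+01, -1.76987082e+01,  6.33491529e-02,
        5.03885234e-02, -1.28180022e-05]), 'position': array([0.22118268, 0.58452215, 0.23055063]), 'tool_rot': array([ 1.79934969e-01,  9.83678508e-01,  9.80352080e-06, -7.36613789e-06]), 'ft_force': array([-0.0039216 , -0.4240244 , -0.56725833]), 'moment': array([0.03007301, 0.0330757 , 0.05770541]), 'grip_force': 0.0, 'grip_width': 0.08685545086237251}
```

View pics/side0.png

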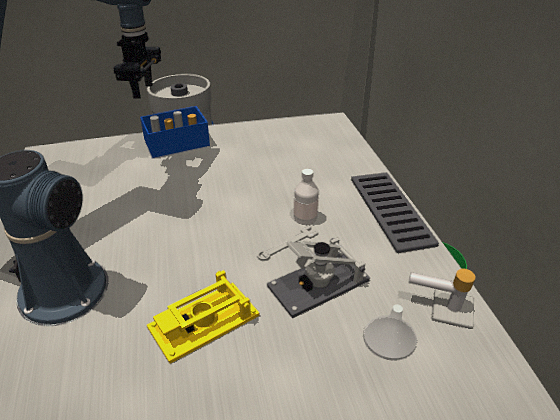

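View pics/top0.png

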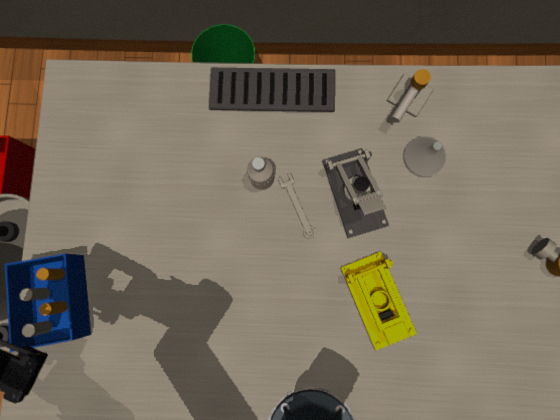

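The top view shows the real dark stand with the valve at about (row 186, col 362). The yellow look-alike is nearer the robot, the spanner is left of the stand, and the funnel and bottle are beyond it. I'll zoom in for the corners.

```bash
cat > h.py <<'E'
import numpy as np, cv2
from rig import robot, vision, job
from scipy.spatial.transform import Rotation as R
def ray(d,px):  # px=(row,col) -> origin, dir world
    K=d["K"]; x=np.array([(px[1]-K[0,2])/K[0,0],(px[0]-K[1,2])/K[1,1]]); u=x.copy()
    for _ in range(20): u=x/(1+d["k1"]*(u@u))
    T=np.array(d["cam_to_world"]); return T[:3,3],T[:3,:3]@np.r_[u,1]
def at_z(d,px,z):
    o,v=ray(d,px); return o+v*(z-o[2])/v[2]
def proj(d,P):
    T=np.linalg.inv(np.array(d["cam_to_world"])); P=np.atleast_2d(P)@T[:3,:3].T+T[:3,3]
    u=P[:,:2]/P[:,2:]; u=u*(1+d["k1"]*(u**2).sum(1,keepdims=True)); K=d["K"]
    return np.c_[u[:,1]*K[1,1]+K[1,2],u[:,0]*K[0,0]+K[0,2]]
E
python3 - <<'E'
import cv2,numpy as np
a=cv2.imread("pics/top0.png")[140:245,310:400]; b=cv2.imread("pics/side0.png")[225:325,255:380]
a=cv2.resize(a,None,fx=4.5,fy=4.5,interpolation=cv2.INTER_CUBIC);b=cv2.resize(b,None,fx=3.1,fy=3.1,interpolation=cv2.INTER_CUBIC)
c=np.zeros((480,800,3),np.uint8);c[:a.shape[0],:a.shape[1]]=a;c[:b.shape[0],410:410+b.shape[1]]=b
cv2.imwrite("pics/z0.png",c)
E
```

```text
(no output)
```

View pics/z0.png

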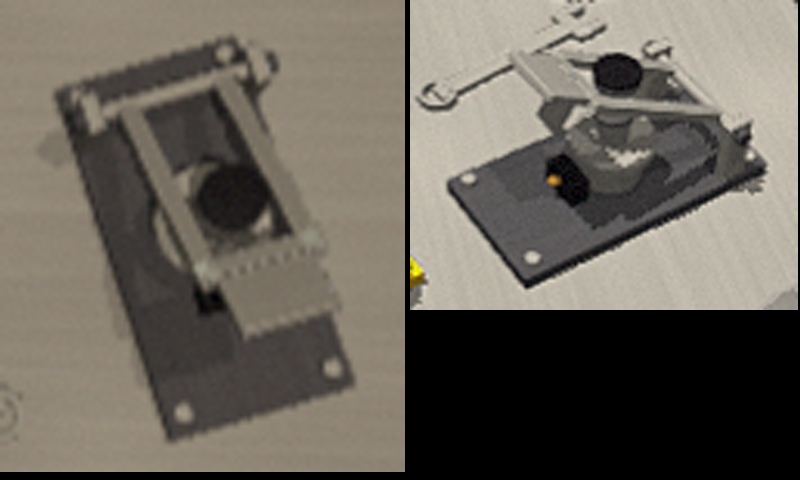

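The zoom shows the plate corners clearly. The cap is at top crop (233,195), and the yoke is partly open with its tab at top crop (282,292).

Run:
```python
from h import *
t=vision.camera("top"); s=vision.camera("side")
f=lambda x,y:(140+y/4.5,310+x/4.5); g=lambda x,y:(225+y/3.1,255+(x-410)/3.1)
C=[at_z(t,f(*p),.008)[:2] for p in ((55,95),(235,38),(353,382),(168,440))]
print("top corners",np.round(C,4)); C=np.array(C)
ax=(C[0]+C[1]-C[2]-C[3])/2; print("len",np.linalg.norm(ax),"w",np.linalg.norm(C[0]-C[1]),"yaw",np.arctan2(ax[1],ax[0]),"ctr",C.mean(0))
D=[at_z(s,g(*p),.008)[:2] for p in ((448,183),(528,283),(765,165))]; print("side corners",np.round(D,4))
e=D[2]-D[1]; print("yaw side",np.arctan2(e[1],e[0]),np.linalg.norm(e))
k1=at_z(t,f(233,192),.114);k2=at_z(s,g(617,66),.114);print("cap",k1,k2)
yaw=np.arctan2(ax[1],ax[0]);c,sn=np.cos(yaw),np.sin(yaw);X=np.array([c,sn]);Y=np.array([-sn,c])
print("ctr wrt cap in stand", (C.mean(0)-k1[:2])@X,(C.mean(0)-k1[:2])@Y)
# yoke angle fit: tab centre in top & side
for th in np.arange(.2,.9,.1):
    r=.075-.153*np.cos(th)-.004*np.sin(th)*1; z=.056+.153*np.sin(th)+.004*np.cos(th)
    O=(k1[:2]+k2[:2])/2; P=np.r_[O+X*r,z]; a=proj(t,P)[0];b=proj(s,P)[0]
    print(round(th,1),"topcrop",np.round(((a[1]-310)*4.5,(a[0]-140)*4.5)),"sidecrop",np.round(((b[1]-255)*3.1+410,(b[0]-225)*3.1)),P)
```

```text
top corners [[ 0.6707 -0.0201]
 [ 0.707  -0.1248]
 [ 0.5059 -0.1902]
 [ 0.4703 -0.0859]]
len 0.211259139252534 w 0.11078540105193309 yaw 0.3157279147706731 ctr [ 0.58846842 -0.10524814]
side corners [[ 0.474  -0.0901]
 [ 0.5085 -0.1937]
 [ 0.7091 -0.1244]]
yaw side 0.3326015646711578 0.2122019844486484
cap [ 0.59093638 -0.1047888   0.114     ] [ 0.59164503 -0.10494852  0.114     ]
ctr wrt cap in stand -0.002488600506718523 0.00032968770190421563
0.2 topcrop [271. 336.] sidecrop [523. 130.] [ 0.51928986 -0.12838808  0.09031667]
0.3 topcrop [274. 325.] sidecrop [528. 112.] [ 0.52251828 -0.1273335   0.10503594]
0.4 topcrop [277. 312.] sidecrop [535.  94.] [ 0.52714619 -0.12582177  0.11926525]
0.5 topcrop [278. 296.] sidecrop [543.  76.] [ 0.53312735 -0.123868    0.13286244]
0.6 topcrop [278. 278.] sidecrop [554.  58.] [ 0.54040198 -0.1214917   0.14569164]
0.7 topcrop [277. 257.] sidecrop [566.  40.] [ 0.54889742 -0.11871663  0.15762467]
0.8 topcrop [275. 233.] sidecrop [579.  22.] [ 0.55852876 -0.1155705   0.16854231]
```

```bash
python3 -m handwheel '[[-0.906,-0.92,0,0],[-0.906,-0.92,0,0],[-0.906,-0.92,0,0],[-0.906,-0.92,0,0],[-0.906,-0.92,0,0],[-0.906,-0.92,0,0],[-0.906,-0.92,0,0],[-0.906,-0.92,0,0],[-0.906,-0.92,0,0],[-0.906,-0.92,0,0]]' 0 30
python3 -m handwheel '[[-0.906,-0.92,0,-0.109],[-0.906,-0.92,0,-0.109],[-0.906,-0.92,0,-0.109],[-0.906,-0.92,0,-0.109],[-0.906,-0.92,0,-0.109],[-0.906,-0.92,0,-0.109],[-0.906,-0.92,0,-0.109],[-0.906,-0.92,0,-0.109],[-0.906,-0.92,0,-0.109],[-0.906,-0.92,0,-0.109],[-0.906,-0.92,0,-0.109],[-0.906,-0.92,0,-0.109],[-0.906,-0.92,0,-0.109]]'
python3 - <<'E'
from h import *
o=robot.get_obs();M=R.from_quat(o["tool_rot"]).as_matrix();print(o["time"],o["position"],M.round(3).tolist(),o["ft_force"],o["grip_width"],o["q"].round(2))
d=vision.camera("wrist");cv2.imwrite("pics/w0.png",d["frame"][:,:,::-1]);t=vision.camera("side");cv2.imwrite("pics/s1.png",cv2.resize(t["frame"][200:330,230:400,::-1],None,fx=4,fy=4))
E
```

```text
time: 1.83
position: [0.3799, 0.2262, 0.2309]
tool_rot: [0.182, 0.983, -0.001, 0.001]
ft_force: [0.4, 0.5, 1.4]
grip_width: 0.0285
grip_force: 0.0
time: 2.92
position: [0.5335, -0.1239, 0.2301]
tool_rot: [-0.16, 0.987, 0.001, -0.001]
ft_force: [-0.7, 0.5, 0.4]
grip_width: 0.0007
grip_force: 0.0
2.9167 [ 0.53351259 -0.12386674  0.23014917] [[-0.949, -0.316, -0.001], [-0.316, 0.949, 0.001], [0.001, 0.002, -1.0]] [-0.69317338  0.45193596  0.37724193] 0.0006961752062638702 [-0.43  0.42  1.63  0.    1.09 -2.33]
```

View pics/w0.png

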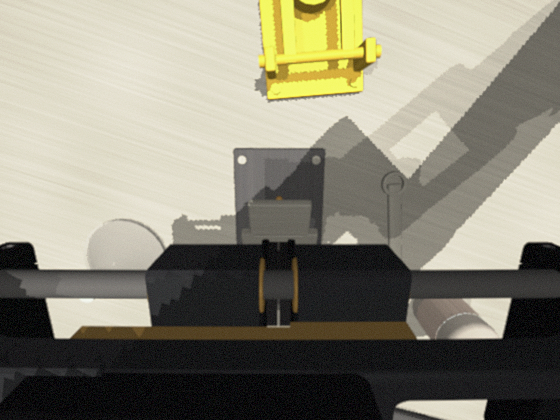

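The wrist view shows the fingers centred on the tab (col 280), with the plate symmetric about it. I'll press down along the arc to just before the catch.

```bash
python3 -m handwheel '[[0,0,0.1,0],[0,0,0.2,0],[0,0,0.26,0],[0,0,0.3,0],[0.013,0,0.343,0],[0.033,0,0.39,0],[0.04,0,0.415,0],[0.047,0,0.44,0],[0.052,0,0.455,0],[0.055,0,0.47,0],[0.055,0,0.47,0]]'
python3 - <<'E'
from h import *
o=robot.get_obs();print(o["time"],o["position"],o["ft_force"])
E
```

```text
time: 3.93
position: [0.5183, -0.129, 0.0892]
tool_rot: [-0.161, 0.987, 0.0, -0.0]
ft_force: [-1.1, -0.0, 0.6]
grip_width: 0.0004
grip_force: 0.0
3.9333 [ 0.51827392 -0.12904727  0.08918298] [-1.1176376  -0.03567124  0.60605992]
```

```bash
python3 -m handwheel '[[0,0,0.01,0],[0.001,0,0.02,0],[0.002,0,0.027,0],[0.002,0,0.034,0],[0.003,0,0.04,0],[0.003,0,0.046,0],[0.003,0,0.05,0],[0.003,0,0.054,0]]'
python3 -m handwheel '[[0,0,0.003,0],[0,0,0.006,0],[0,0,0.009,0]]'
python3 -m handwheel '[[0,0,0.003,0],[0,0,0.006,0],[0,0,0.009,0]]'
```

```text
time: 4.6
position: [0.518, -0.1299, 0.0733]
tool_rot: [-0.161, 0.987, -0.0, 0.0]
ft_force: [0.2, 0.4, 0.4]
grip_width: 0.0007
grip_force: 0.0
time: 4.85
position: [0.5177, -0.1297, 0.0703]
tool_rot: [-0.161, 0.987, 0.0, -0.0]
ft_force: [-0.1, 0.4, -0.3]
grip_width: 0.0006
grip_force: 0.0
time: 5.1
position: [0.5177, -0.1297, 0.0682]
tool_rot: [-0.161, 0.987, -0.0, -0.0]
ft_force: [-2.3, 1.0, 12.1]
grip_width: 0.0005
grip_force: 5.8
```

```bash
python3 -m handwheel '[[0,0,0.003,0],[0,0,0.006,0]]'
python3 - <<'E'
from h import *
t=vision.camera("side");cv2.imwrite("pics/s2.png",cv2.resize(t["frame"][200:330,230:400,::-1],None,fx=4,fy=4))
E
```

```text
time: 5.27
position: [0.5177, -0.1297, 0.068]
tool_rot: [-0.161, 0.987, -0.0, 0.0]
ft_force: [-4.5, 1.9, 23.9]
grip_width: 0.0003
grip_force: 11.5
```

View pics/s2.png

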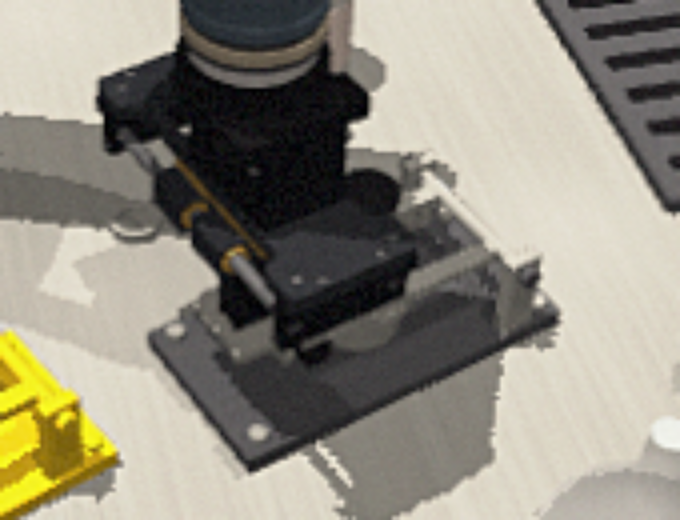

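The side view shows the yoke level with the fingers on the tab. At 24 N it doesn't move any further, so I'll lift off and check that it holds.

```bash
python3 -m handwheel '[[0,0,-0.02,0],[0,0,-0.1,0],[0,0,-0.2,0],[0,0,-0.33,0],[0,0,-0.46,0],[0.1,0,-0.5,0],[0.2,0,-0.5,0],[0.3,0,-0.5,0],[0.3,0,-0.5,0]]' 100
python3 - <<'E'
from h import *
o=robot.get_obs();print(o["time"],o["position"],R.from_quat(o["tool_rot"]).as_matrix().round(4).tolist(),o["ft_force"])
s=vision.camera("side");print("side",[(x["conf"],x["point"]) for x in vision.look_for("side","knob")],[(x["conf"],x["point"]) for x in vision.look_for("side","tab")])
t=vision.camera("top");print("top",[(x["conf"],x["point"]) for x in vision.look_for("top","knob")])
a=cv2.resize(s["frame"][225:325,255:380,::-1],None,fx=4.5,fy=4.5,interpolation=cv2.INTER_CUBIC)
b=cv2.resize(t["frame"][140:245,330:390,::-1],None,fx=3.5,fy=3.5,interpolation=cv2.INTER_CUBIC)
c=np.zeros((460,790,3),np.uint8);c[:450,:562]=a[:450,:562];c[:b.shape[0],570:570+b.shape[1]]=b
cv2.imwrite("pics/s3.png",c)
E
```

```text
time: 6.07
position: [0.4273, -0.1576, 0.2161]
tool_rot: [-0.16, 0.987, 0.001, -0.002]
ft_force: [-0.6, 0.1, -0.4]
grip_width: 0.0528
grip_force: 0.0
6.0667 [ 0.4272911  -0.15760247  0.21610142] [[-0.9488, -0.3157, -0.005], [-0.3157, 0.9489, 0.0017], [0.0042, 0.0031, -1.0]] [-0.60331585  0.14055372 -0.36244487]
side [(0.59, [260.8, 319.6])] [(0.88, [273.6, 300.3]), (0.88, [319.8, 186.8])]
top [(0.55, [185.6, 359.7])]
```

View pics/s3.png

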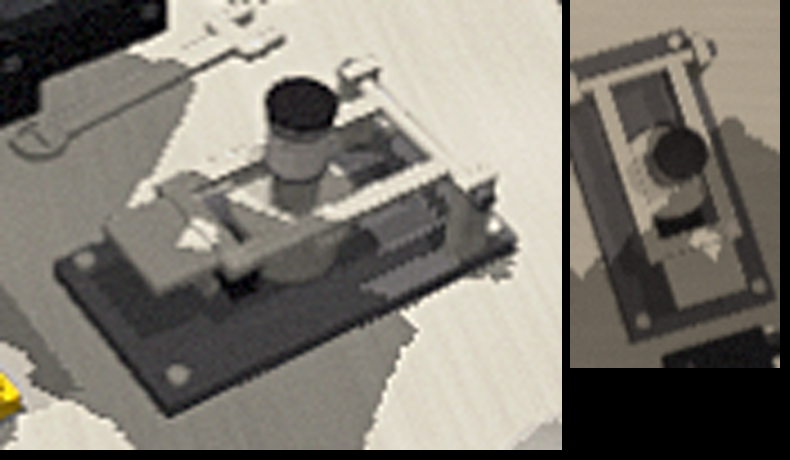

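The yoke stays shut and level by itself, with the valve upright and its cap at side crop (302,98). Next I'll go over the knob.

```bash
python3 -m handwheel '[[-0.13,0,0,0],[-0.26,0,0,0],[-0.39,0,0,0],[-0.5,0,0,0],[-0.56,0,0,0],[-0.56,0,0.1,0],[-0.56,0,0.15,0],[-0.56,0,0.15,0],[-0.56,0,0.15,0]]' 100
python3 - <<'E'
from h import *
o=robot.get_obs();print(o["position"],R.from_quat(o["tool_rot"]).as_matrix().round(4).tolist(),o["ft_force"],o["grip_width"])
p,M=o["position"],R.from_quat(o["tool_rot"]).as_matrix()
d=vision.camera("wrist");cv2.imwrite("pics/w1.png",d["frame"][:,:,::-1])
d2=dict(d);T=np.eye(4);T[:3,:3]=M;T[:3,3]=p;d2["cam_to_world"]=T@d["hand_eye"]
print([(x["conf"],x["point"]) for x in vision.look_for("wrist","knob")],"pred cap",proj(d2,[.5913,-.1049,.114]),"tcp at z=.114",proj(d2,[p[0],p[1],.114]))
E
```

```text
time: 7.07
position: [0.5917, -0.1041, 0.1699]
tool_rot: [-0.161, 0.987, 0.001, -0.001]
ft_force: [0.2, -0.2, 0.0]
grip_width: 0.0872
grip_force: 0.0
[ 0.59173525 -0.1040664   0.16985778] [[-0.9479, -0.3186, -0.0024], [-0.3186, 0.9479, 0.001], [0.002, 0.0017, -1.0]] [ 2.25216061e-01 -1.76246554e-01  7.68106566e-05] 0.08720123833852925
[(0.65, [212.3, 277.6])] pred cap [[228.80120733 277.49060904]] tcp at z=.114 [[229.69297139 278.39415029]]
```

View pics/w1.png

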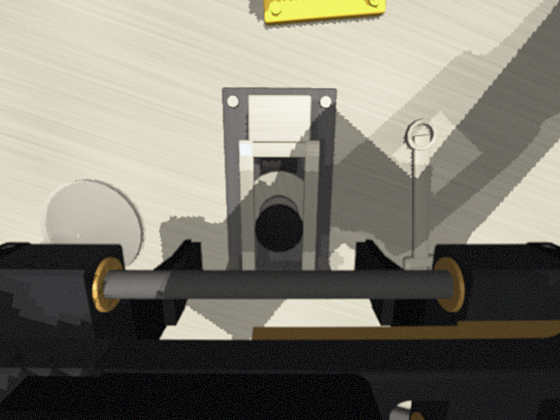

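The wrist view shows the cap at (row 227, col 278), against a prediction of (229, 278), so it is well centred between the open fingers. Descend and grip.

```bash
python3 -m handwheel '[[0,0,0.08,0],[0,0,0.16,0],[0,0,0.24,0],[0,0,0.28,0],[0,0,0.297,0],[0,0,0.297,0],[0,0,0.297,0]]' 100
python3 -m handwheel '[[0,0,0,0],[0,0,0,0],[0,0,0,0],[0,0,0,0],[0,0,0,0],[0,0,0,0],[0,0,0,0],[0,0,0,0],[0,0,0,0],[0,0,0,0],[0,0,0,0],[0,0,0,0]]' 0 45
python3 -m handwheel '[[0,0,-0.003,0],[0,0,-0.006,0],[0,0,-0.008,0],[0,0,-0.008,0],[0,0,-0.008,0],[0,0,-0.008,0]]'
```

```text
time: 7.75
position: [0.5926, -0.1053, 0.0832]
tool_rot: [-0.161, 0.987, -0.001, 0.001]
ft_force: [-0.0, 0.8, -0.3]
grip_width: 0.0871
grip_force: 0.0
time: 8.75
position: [0.5915, -0.1046, 0.082]
tool_rot: [-0.161, 0.987, 0.0, -0.0]
ft_force: [-0.4, 1.3, 0.3]
grip_width: 0.0336
grip_force: 45.0
time: 9.25
position: [0.5916, -0.105, 0.0843]
tool_rot: [-0.161, 0.987, 0.0, -0.0]
ft_force: [0.4, 0.3, -3.9]
grip_width: 0.0338
grip_force: 45.0
```

```bash
for i in 1 2 3; do python3 -m handwheel '[[0,0,0,0]]' | grep -E 'ft|pos'; done
python3 -m handwheel '[[0,0,-0.002,0],[0,0,-0.004,0],[0,0,-0.005,0],[0,0,-0.005,0],[0,0,-0.005,0]]'| grep -E 'ft|pos'
```

```text
position: [0.5916, -0.1049, 0.0843]
ft_force: [0.3, -0.4, -3.7]
position: [0.5916, -0.1049, 0.0844]
ft_force: [0.2, 0.8, -3.3]
position: [0.5917, -0.1049, 0.0844]
ft_force: [-0.3, 0.3, -3.1]
position: [0.5915, -0.1048, 0.0857]
ft_force: [0.2, -0.1, -6.0]
```

```bash
python3 -m handwheel '[[0,0,-0.001,0],[0,0,-0.002,0],[0,0,-0.002,0],[0,0,-0.002,0]]'| grep -E 'ft|pos'
python3 -m handwheel '[[0,0,0,0]]'| grep -E 'ft|pos'
```

```text
position: [0.5914, -0.1047, 0.086]
ft_force: [0.6, 0.7, -10.7]
position: [0.5914, -0.1047, 0.086]
ft_force: [1.1, 0.3, -11.5]
```

```bash
python3 -m handwheel '[[0,0,-0.001,0],[0,0,-0.0018,0],[0,0,-0.0018,0],[0,0,-0.0018,0]]'| grep -E 'ft|pos|time'
for i in 1 2; do python3 -m handwheel '[[0,0,0,0],[0,0,0,0],[0,0,0,0]]'| grep -E 'ft|pos|time'; done
```

```text
time: 10.67
position: [0.5913, -0.1045, 0.0863]
ft_force: [2.6, 1.9, -17.4]
time: 10.92
position: [0.5912, -0.1045, 0.0864]
ft_force: [2.1, 2.2, -21.1]
time: 11.17
position: [0.5912, -0.1045, 0.0865]
ft_force: [3.0, 3.3, -23.5]
```

```bash
python3 -m handwheel '[[0,0,0.003,0],[0,0,0.003,0]]'| grep -E 'ft|pos|time'
```

```text
time: 11.33
position: [0.5914, -0.1046, 0.0863]
ft_force: [2.1, 3.8, -20.2]
```

```bash
python3 -m handwheel '[[0,0,0.001,0],[0,0,0.001,0]]'| grep -E 'ft|pos|time'
python3 -m handwheel '[[0,0,0,0],[0,0,0,0]]'| grep -E 'ft|pos|time'
```

```text
time: 11.5
position: [0.5915, -0.1047, 0.0862]
ft_force: [1.7, 4.1, -17.7]
time: 11.67
position: [0.5915, -0.1047, 0.0862]
ft_force: [0.5, 4.6, -16.2]
```

```bash
python3 -m handwheel '[[0,0,0,0],[0,0,0,0]]'| grep -E 'ft|time'
python3 -m handwheel '[[0,0,0,0],[0,0,0,0]]'| grep -E 'ft|time'
```

```text
time: 11.83
ft_force: [0.5, 4.6, -14.9]
time: 12.0
ft_force: [1.1, 4.7, -14.5]
```

```bash
python3 -m handwheel '[[0,0,0,0],[0,0,0,0],[0,0,0,0]]'| grep -E 'ft|time'
```

```text
time: 12.25
ft_force: [0.1, 4.1, -13.0]
```

```bash
python3 -m handwheel '[[0,0,-0.0008,0],[0,0,-0.0008,0]]'| grep -E 'ft|time'
for i in 1 2; do python3 -m handwheel '[[0,0,-0.0000,0],[0,0,0,0]]'| grep -E 'ft|time'; done
```

```text
time: 12.42
ft_force: [0.1, 4.9, -14.4]
time: 12.58
ft_force: [0.7, 3.8, -14.9]
time: 12.75
ft_force: [0.4, 4.5, -14.6]
```

Steady at about 11 N net, so I'll hold it a while longer.

```bash
python3 -m handwheel '[[0,0,-0.0003,0],[0,0,-0.0003,0],[0,0,-0.0003,0],[0,0,-0.0003,0]]'| grep -E 'ft|time'
python3 -m handwheel '[[0,0,0,0],[0,0,0,0],[0,0,0,0],[0,0,0,0]]'| grep -E 'ft|time'
```

```text
time: 13.08
ft_force: [0.2, 5.8, -16.2]
time: 13.42
ft_force: [1.8, 4.6, -16.5]
```

```bash
python3 -m handwheel '[[0,0,0,0],[0,0,0,0],[0,0,0,0],[0,0,0,0]]'| grep -E 'ft|time|pos'
```

```text
time: 13.75
position: [0.5916, -0.1048, 0.0861]
ft_force: [0.3, 4.5, -16.8]
```

The pull has held steady at about 12–13 N net for more than a second. Now I'll ease it down.

```bash
python3 -m handwheel '[[0,0,0.003,0],[0,0,0.006,0],[0,0,0.009,0],[0,0,0.012,0],[0,0,0.0135,0],[0,0,0.0135,0],[0,0,0.0135,0]]'| grep -E 'ft|time|pos'
python3 -m handwheel '[[0,0,0.001,0],[0,0,0.001,0],[0,0,0.001,0]]'| grep -E 'ft|time|pos'
```

```text
time: 14.33
position: [0.5923, -0.1055, 0.0829]
ft_force: [-0.6, -0.2, -2.7]
time: 14.58
position: [0.5919, -0.1051, 0.082]
ft_force: [0.6, -0.2, -2.3]
```

```bash
for i in 1 2 3; do python3 -m handwheel '[[0,0,0.001,0],[0,0,0.001,0],[0,0,0.001,0]]'| grep -E 'ft|pos'; done
```

```text
position: [0.592, -0.105, 0.082]
ft_force: [-0.5, 0.4, 0.5]
position: [0.592, -0.1049, 0.0819]
ft_force: [-1.4, 0.5, 4.4]
position: [0.5921, -0.1049, 0.0819]
ft_force: [-0.1, 0.6, 5.3]
```

The valve is seated: the force is now +5 N against the rim, at the original height. Release and retreat straight up.

```bash
python3 -m handwheel '[[0,0,-0.002,0],[0,0,-0.002,0],[0,0,-0.002,0],[0,0,-0.002,0],[0,0,-0.002,0],[0,0,-0.002,0],[0,0,-0.002,0],[0,0,-0.002,0],[0,0,-0.002,0],[0,0,-0.002,0],[0,0,-0.002,0],[0,0,-0.002,0]]' 100
python3 -m handwheel '[[0,0,-0.03,0],[0,0,-0.08,0],[0,0,-0.16,0],[0,0,-0.26,0],[0,0,-0.38,0],[0,0,-0.45,0],[0.15,0,-0.45,0],[0.3,0,-0.45,0],[0.45,0,-0.45,0],[0.55,0,-0.45,0],[0.55,0,-0.45,0]]'
python3 - <<'E'
from h import *
s=vision.camera("side");t=vision.camera("top")
a=cv2.resize(s["frame"][225:325,255:380,::-1],None,fx=4.5,fy=4.5,interpolation=cv2.INTER_CUBIC)
b=cv2.resize(t["frame"][140:245,330:390,::-1],None,fx=3.5,fy=3.5,interpolation=cv2.INTER_CUBIC)
c=np.zeros((460,790,3),np.uint8);c[:450,:562]=a[:450,:562];c[:b.shape[0],570:570+b.shape[1]]=b
cv2.imwrite("pics/s4.png",c)
E
```

```text
time: 16.33
position: [0.5917, -0.1049, 0.0816]
tool_rot: [-0.161, 0.987, -0.0, 0.0]
ft_force: [0.2, -0.0, 0.3]
grip_width: 0.0868
grip_force: 0.0
time: 17.25
position: [0.4276, -0.1563, 0.2164]
tool_rot: [-0.159, 0.987, 0.002, -0.004]
ft_force: [0.3, 1.3, -0.4]
grip_width: 0.0869
grip_force: 0.0
```

View pics/s4.png

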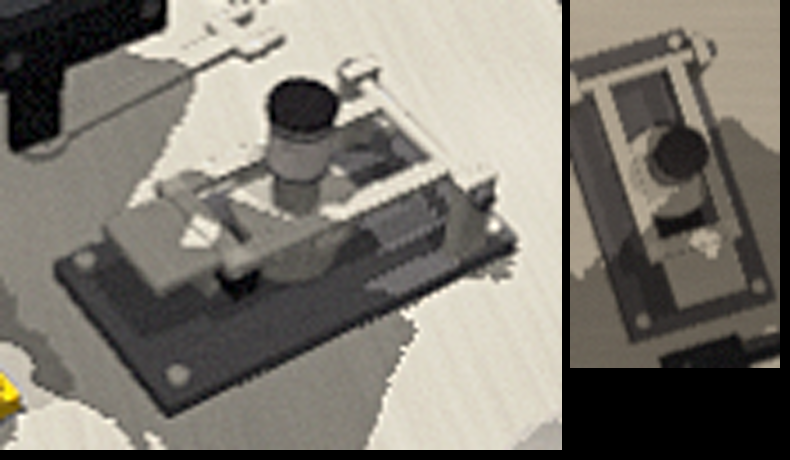

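The yoke is still shut, and the valve is upright and seated within about a pixel of before, with its cap at side crop (303,99). The robot is clear.

```bash
python3 -c "
from rig import job
print(job.hand_in())"
```

```text
the job is handed in; nothing more can be done
None
```

The yoke is shut on its catch, the valve is seated and released, and the job is handed in (no verdict came back). The pull test held about 11–13 N net for over a second, but while I was setting it the force peaked at about 20 N net for a moment, right at the limit.

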